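# Hold the gauge drawer's sprung dust cover open

## Robot

A 6-joint arm with a two-finger parallel gripper is mounted at the origin on the work surface. World frame = base frame: x ahead of the robot, y to its left, z up, the work surface at z = 0. Lengths are in m, angles in degrees, forces in N, time in s.
With the tool pointing down it reaches from about 0.3 to 0.75 m from the base axis. Payload 8.5 kg.
Tool frame: the origin (TCP) lies midway between the tips of the shut fingers; the grasp point (between the pads) lies grasp_offset behind it (grasp_offset is the distance from the TCP to the grasp point, in m); z points along the fingers, y is the line along which they close (so a half turn about z gives the same grasp; the last joint's range is limited). The gripper opens to 85 mm and grips with 20 to 120 N. Pads are 22 mm wide; open, the fingers measure 114 mm over their backs; the gripper's body (76 mm by 85 mm) begins 54 mm behind the grasp point. The pads swing forward as they close: fully open they stand 13 mm farther back than shut.
Start: joints at [59.055, 21.807, 74.336, -0, 83.858, -12.336], TCP at [0.176, 0.521, 0.231] pointing down, gripper open.
Joint ranges: [-178.18, 178.18], [-50.72, 133.34], [12.68, 142.11], [-81.47, 261.47], [9.98, 163.14], [-165.26, 165.26]. Speed limits (degrees/s): [136.94, 136.94, 180, 180, 180, 180].

## Interface

Orientations are given as a 3x3 rotation matrix whose columns are the frame's x, y, z axes.
In Python, from rig import observe, get_image, camera_params, close_job, grasp_offset gives the robot as it stands.
- The arm moves only by the shell command python3 -m handwheel 'ROWS' [OPENING] [FORCE]. ROWS is JSON, a list of rows, each a list of 2 entries, a list of its own where there are three numbers: the shift along the tool's x, y, z as a fraction of full scale, then the turn, a rotation vector about the tool's x, y, z as a fraction of full scale. In form: [[[dx, dy, dz], [ax, ay, az]], ...]. A call has 1 to 10 rows; each row is the pose to reach, as a shift and turn from the pose commanded when the call began, along the tool's axes at that moment, turning the shorter way round; what a row does not reach only later rows make up. Full scale, the value 1, is 0.5 m for a shift and pi rad for a turn. A row lasts 1/10 s, in which the tool goes at most 50 mm and 8.59 degrees, less where a joint would pass 70% of its speed; a pose out of reach is approached as far as the arm can. A call with a number of a shift or a turn outside -1 to 1 is refused whole. A call with a gripper value outside its range is refused whole. OPENING is the opening, from 0 (shut) to 1 (fully open), set as the call begins (- or left out, the last holds). The fingers move at their own pace and stop on an object; FORCE is the grip in N (left out, the last holds). Time passes only in rows, so rows that repeat a pose let the fingers close. It gives the time, the measured TCP pose, the force, the opening and the grip force at its end, in the units of the state.
- observe(): the state, without advancing time (a new reading comes with each control period).
- get_image(name): name is "scene" or "top"; returns (picture, depth): 480x640x3 uint8, red, green, blue; 480x640 float32, m along the optical axis (not along the pixel's ray), 0 where there is no reading.
- camera_params(name): a dict with "K" (3x3 intrinsics, pixels), "R" (3x3) and "t" (3): a world point X has camera coordinates R X + t. Camera axes: x right, y down, z forward; pixel columns grow to the right and rows downward; lengths in m; the calibration is good to about 2 mm. A picture is of the moment at which its call begins. camera_params takes no time and is no camera call.
- close_job(): hands the job in; it is judged then, once.
The state is a dict: "time_s": time; "q": joint angles; "qvel": joint speeds; "joint_efforts": joint torques, N m; "position": TCP position; "tool_rot": TCP orientation; "ft_force": force on the tool from outside, world axes, zero at the start; "wrist_torque": the same for the moment, N m; "grip_width": finger opening in m; "gripper_force": force on a finger pad.
Only numpy, scipy, OpenCV 4.12 (cv2) and the standard library are available. Lean on these libraries where they do the work, as an engineer would, in place of code of your own. Each camera call takes 0.05 s, during which the arm holds its last target. There are 200 camera calls.

## Task

Pull the top drawer of the grey gauge chest fully open by its bar handle, then lift the sprung aluminium dust cover inside it by the lug on its front edge and hold it open at 60 degrees, so that a colleague can reach the ring gauges under it. Finish while still holding the cover there: it falls and springs shut if it is let go, and the drawer must stay fully out. Leave the instruments and parts standing around on the bench where they are.

Things in the scene. Friction and masses are not known exactly. Their poses are not given: they have to be found in the camera images.
- chest: Instrument chest of grey steel, fixed to the bench, 340 wide, 270 deep and 162 high including the rubber mat on its top . Origin: bottom centre of its front face, on the bench surface; its x axis points into the chest (away from its front), y along the front, z up. It has two drawers one above the other; the lower one stays shut. A flat wooden case, 32 high, is fixed on the rear of its top.
- drawer (a joint): The top drawer: 0 = closed, grows as it slides out along the chest's -x, 0.15 m = fully out against its stop. Runs stiffly (about 4 N) and stays where it is left. It may start slightly ajar. Its front panel is 316 wide and 70 high (79 to 149 above the bench) and 12 thick.
- drawer_handle (a point): Middle of the top drawer's round steel bar handle: bar 10 thick, 124 long along the chest's y, its axis 38 in front of the drawer front, 125 above the bench (37 below the chest's top); clear of the front by 33. Moves with the drawer. Axes as the chest's: x points into the chest.
- cover (a joint): Angle (rad) of the dust cover, an aluminium plate 308 wide, 104 front to back, 3 thick, hinged along its rear edge, parallel to the chest's y, 142 behind the drawer's front face, 125 above the bench. 0 = shut, grows as its front edge rises; stop at 1.40. Its weight (0.28 kg, varying) and a spring shut it from any angle; the lug takes 1 to 4 N. Chest's top covers it until the drawer is out.
- cover_lug (a point): Middle of the grip lug, a flat-sided aluminium block on the cover's top at mid front edge, 24 wide (y), 14 thick (x), 21 high. This point is 12 above the cover's top face, 9 below the lug's top; with the cover shut 140 above the bench, 48 behind the drawer's front face, 94 in front of and 15 above the hinge line. 29 free between drawer front and lug. Axes: chest's, turning with the cover.
- bearing_ring: Bystander: dark steel ring 82 across, 20 high, on the bench in front of the chest, below the drawer's path. Origin: centre of its underside.
- flange: Bystander: brown hubbed flange 90 across, 34 high, on the bench beside the chest. Origin: centre of its underside.
- spirit: Bystander: white plastic spirit bottle 60 across, 150 high, on the bench beside the chest. Origin: centre of its underside.
- v_block: Bystander: dark steel V-block 60 x 60, about 40 high, on the bench beside the drawer's path. Origin: centre of its underside.
- ring_gauge: Bystander: steel ring gauge 64 across, 18 high, on the bench beside the drawer's path. Origin: centre of its underside.
- micrometer: Bystander: outside micrometer 140 long, 18 high, lying on the bench. Origin: under the middle of its jaw opening.
- caliper: Bystander: digital caliper 210 long, 13 high, lying on the bench. Origin: under the middle of its beam.
- dial_stand: Bystander: dial indicator on a magnetic base 58 x 50, 180 high, on the bench beside the chest. Origin: centre of its underside.

How it is judged (in metres and radians):
On the way, in this order (a step that is already met when the one before it is completed fails the run):
1. the top drawer is fully open (at least 135 of its 150 mm) (value of joint drawer above 0.135 m), for 0.1 s.
2. the fingers hold the cover open at 60 degrees, give or take 8, with the drawer still fully open (value of joint cover between 0.908 and 1.187 rad and contact force between the fingers and cover above 0.4 N and value of joint drawer above 0.135 m), for 0.3 s.
At the end, for the whole second after the job is handed in: Through the last second the cover stands still at 60 degrees give or take 8 (0.908 to 1.187 rad), held by the fingers (contact force above 0.4 N), and the drawer is at least 135 mm of its 150 mm out, at rest (all of step 2 and velocity of joint cover between -0.08 and 0.08 rad/s and velocity of joint drawer between -0.02 and 0.02 m/s); the arm keeps its last pose, push and grip.
It fails at once if a bystander is shifted by more than 30 mm (distance of any of bearing_ring, flange, spirit, v_block, ring_gauge, micrometer, caliper, dial_stand from where it was at the start of the episode above 0.03 m).
It fails at once if the bottle or the dial stand is tipped over (angle between any of spirit, dial_stand's own z axis and vertical above 0.5 rad).
It fails at once if the cover is forced up while it is still under the chest (value of joint drawer below 0.09 m and value of joint cover above 0.25 rad).
It also fails if it takes over 54 s, if anything falls off the work surface, if the arm or the gripper's body presses on something with over 40 N, if the wrist force passes 120 N, or if a joint passes its speed limit or range.

## Working session

There is one attempt and no reset: what is moved stays moved. The work goes in short steps, Python scripts to look and compute and a shell command to move; the robot and the scene stay as the last step left them, time stands still between calls to the robot, and variables do not carry over. Pictures are saved under pics/ and viewed, at most 10 in all, crops included, and the job is handed in when it is done.

```bash
mkdir -p pics; ls
python3 - <<'E'
from rig import *
import cv2,numpy as np
np.set_printoptions(precision=4,suppress=True)
o=observe();print(o['time_s'],o['position'],o['tool_rot'],grasp_offset,o['grip_width'])
for n in('scene','top'):
    p,d=get_image(n);cv2.imwrite(f'pics/{n}0.png',p[:,:,::-1]);np.savez(f'pics/{n}0.npz',p=p,d=d);c=camera_params(n);print(n,c)
E
```

```text
pics
0.0 [0.1754 0.521  0.2307] [[-0.9477  0.3191 -0.0008]
 [ 0.3191  0.9477 -0.0013]
 [ 0.0003 -0.0015 -1.    ]] 0.0187 0.08528337622756836
scene {'K': array([[590.5909,   0.    , 324.4921],
       [  0.    , 590.5909, 234.7229],
       [  0.    ,   0.    ,   1.    ]]), 'R': array([[ 0.941 ,  0.3382,  0.0127],
       [ 0.231 , -0.6144, -0.7545],
       [-0.2474,  0.7129, -0.6562]]), 't': array([-0.5271, -0.0765,  1.5389])}
top {'K': array([[550.0815,   0.    , 320.8242],
       [  0.    , 550.0815, 248.3172],
       [  0.    ,   0.    ,   1.    ]]), 'R': array([[-0.1505, -0.9886, -0.0072],
       [-0.9682,  0.1488, -0.2012],
       [ 0.2   , -0.0233, -0.9795]]), 't': array([0.0648, 0.5862, 1.2043])}
```

View pics/scene0.png

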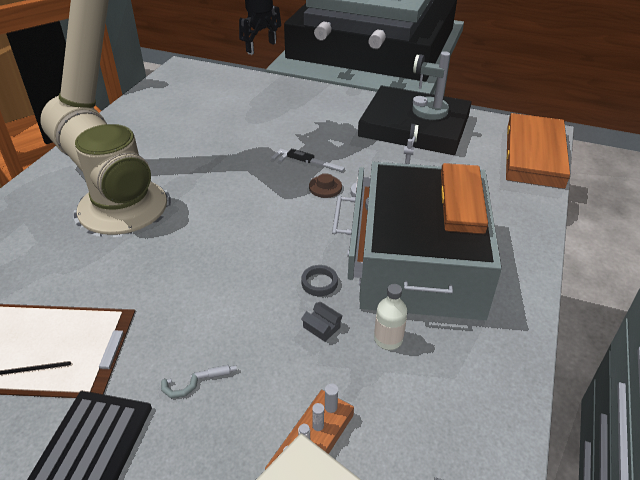

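View pics/top0.png

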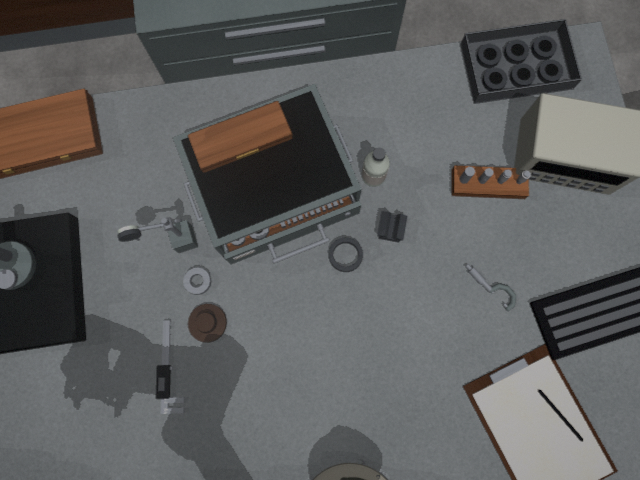

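The drawer is slightly ajar. In the top view, the chest's front edge runs from about (218,240) to (360,190), and the handle bar from about (272,257) to (327,238). I'll measure from the depth data next.

```bash
cat > h.py <<'E'
import numpy as np
from rig import camera_params
np.set_printoptions(precision=4,suppress=True)
def cloud(n,d):
    c=camera_params(n);v,u=np.mgrid[:480,:640]
    r=np.stack([(u-c['K'][0,2])/c['K'][0,0],(v-c['K'][1,2])/c['K'][1,1],np.ones(u.shape)],-1)*d[...,None]
    return (r-c['t'])@c['R']   # R^T(x-t)
def proj(n,X):
    c=camera_params(n);x=c['K']@(c['R']@np.array(X)+c['t']);return x[:2]/x[2]
E
python3 - <<'E'
from h import *
import cv2
z=np.load('pics/top0.npz');P=cloud('top',z['d']);d=z['d']
box=np.zeros(d.shape,bool);box[85:275,175:365]=1
m=box&(d>0)&(abs(P[...,2]-.162)<.006)
mm=cv2.morphologyEx(m.astype(np.uint8),cv2.MORPH_OPEN,np.ones((3,3)))
n,l,s,_=cv2.connectedComponentsWithStats(mm);k=1+np.argmax(s[1:,4]);m=l==k
print('z top',np.median(P[m][:,2]))
# include wooden case so rectangle is complete
m2=m|(box&(abs(P[...,2]-.194)<.006))
r=cv2.minAreaRect(P[m2][:,:2].astype(np.float32));print(r);print(cv2.boxPoints(r))
# handle: points with z .115-.135 in front
b=P[230:262,268:332].reshape(-1,3);b=b[(b[:,2]>.105)&(b[:,2]<.14)];print(len(b))
r=cv2.minAreaRect(b[:,:2].astype(np.float32));print('near handle',r,cv2.boxPoints(r))
zz=P[...,2]
for v in range(228,266,3): print(v,(zz[v,266:334:4]*1000).astype(int))
E
```

```text
z top 0.16094649110920609
((0.7756840586662292, 0.06891068816184998), (0.27082282304763794, 0.34001728892326355), 13.622041702270508)
[[ 0.604   0.2022]
 [ 0.6841 -0.1282]
 [ 0.9473 -0.0644]
 [ 0.8672  0.266 ]]
505
near handle ((0.5928277373313904, 0.025546085089445114), (0.13298937678337097, 0.07428325712680817), 82.3414077758789) [[ 0.5472 -0.0354]
 [ 0.6208 -0.0453]
 [ 0.6385  0.0865]
 [ 0.5649  0.0964]]
228 [119 100  95 101 101  96 149 149 149 147 131 122 107 130 129  -4  -5]
231 [117  96  93  97 147 147 148 148 137 120 104  97  -2  -4 125   1   3]
234 [111 100 145 145 150 148 139 124 109  98  82  -2  -2  -2 124   4   0]
237 [146 149 144 146 139 124 113  94  85  -2   2  -2  -1  -3 126   2  -2]
240 [151 147 142 129 115  98  82  -1  -2   0   6   0   0  -2 123 126   1]
243 [143 130 118 101  85   0  -2  -3   0   0   2   0 130 131 127  -4   0]
246 [121 131  91   0   3   0  -9   0   0   2 127 130 128  -2  -4  -1  20]
249 [  92  124    4   -1    1   -2    0    0  132  133 1298    0   -2    3
   -3    4   20]
252 [ -1  -2 130  -3  -2   0 127 128 130   0   0   0   1   0   0  -2  19]
255 [  0   0 124   0 127 128 129  -5  -1   3  -4   3   0  -2   0   0  19]
258 [  1   2 127 132 128 125  -1  -1   0   0   2   0  -4   0  -2  -1  19]
261 [ -5   0 127 125  -5   4   6  -1   0  -4   0  -1   1  -2  -3   0  20]
264 [-2 -3 -2  6  3 -3  2  3  0  0  2  0  0  0  0 -3  0]
```

```bash
cat >> h.py <<'E'
from scipy.spatial.transform import Rotation as Ro
from rig import observe
th=np.radians(13.62)
C=np.array([[np.cos(th),-np.sin(th),0],[np.sin(th),np.cos(th),0],[0,0,1]])
O=np.array([.6441,.037,0])
def tc(P): return (P-O)@C
def goal(p,R,cmd=None):
    "shift/turn fractions from the present pose to world p,R"
    o=observe() if cmd is None else cmd
    A=np.array(o['tool_rot']);s=A.T@(np.array(p)-o['position'])/.5
    t=Ro.from_matrix(A.T@R).as_rotvec()/np.pi
    print('shift',s,'turn',t,'rows>=',max(np.linalg.norm(s)*10,np.linalg.norm(t)*180/8.59))
def tool(yaw,pitch=0):
    "tool y at chest yaw (deg from chest x); tool z down, leaned by pitch about chest y (cover's sense: body goes to +x)"
    B=Ro.from_euler('z',yaw,degrees=True).as_matrix()@np.diag([-1.,1,-1])
    return C@Ro.from_euler('y',pitch,degrees=True).as_matrix()@B
E
python3 - <<'E'
from h import *
z=np.load('pics/top0.npz');Q=tc(cloud('top',z['d']))
b=Q[225:268,262:338].reshape(-1,3);b=b[(b[:,2]>.117)&(b[:,2]<.138)]
b=b[(b[:,0]>-.1)&(b[:,0]<-.025)]
h=np.histogram(b[:,0],np.arange(-.1,-.02,.005));print(h[0],h[1][:-1])
k=b[abs(b[:,0]-h[1][np.argmax(h[0])]-.0025)<.01]
print('bar',np.median(k,0),k.min(0),k.max(0),'slope',np.polyfit(k[:,1],k[:,0],1))
f=Q[200:260,210:365].reshape(-1,3);f=f[(abs(f[:,2]-.147)<.004)&(f[:,0]<.0)&(abs(f[:,1])<.16)]
print('front panel top x',np.percentile(f[:,0],[2,10,50,90,98]))
hp=np.median(k,0);hp[1]=(k[:,1].min()+k[:,1].max())/2;hp[2]=.125
w=O+C@hp;print('handle world',w)
g=w.copy();g[2]=.23;goal(g,tool(0))
E
```

```text
[  0   0   0   0   0  60 145  78  16  18  15  17  26  23 125] [-0.1   -0.095 -0.09  -0.085 -0.08  -0.075 -0.07  -0.065 -0.06  -0.055
 -0.05  -0.045 -0.04  -0.035 -0.03 ]
bar [-0.0673  0.0006  0.1283] [-0.0721 -0.0657  0.1198] [-0.0576  0.0661  0.1349] slope [ 0.0001 -0.0669]
front panel top x [-0.029  -0.0282 -0.0233 -0.018  -0.0167]
handle world [0.5786 0.0214 0.125 ]
shift [-1.0833 -0.6896  0.0021] turn [-0.0004 -0.0002 -0.1791] rows>= 12.841778091079446
```

```bash
python3 -m handwheel '[[[-0.08,-0.06,0],[0,0,0.04]],[[-0.16,-0.12,0],[0,0,0.08]],[[-0.24,-0.18,0],[0,0,0.12]],[[-0.32,-0.24,0],[0,0,0.16]],[[-0.4,-0.3,0],[0,0,0.2]],[[-0.48,-0.34,0],[0,0,0.24]],[[-0.56,-0.38,0],[0,0,0.28]],[[-0.62,-0.41,0],[0,0,0.32]],[[-0.66,-0.43,0],[0,0,0.32]],[[-0.66,-0.43,0],[0,0,0.32]]]' 0.38
python3 - <<'E'
from h import *
goal([.5786,.0214,.22],tool(-90))
E
```

```text
time_s: 1.1
position: [0.4211, 0.2104, 0.2309]
tool_rot: [[-0.235, 0.972, -0.0], [0.972, 0.235, -0.0], [-0.0, -0.001, -1.0]]
ft_force: [-0.5, -0.1, -0.5]
grip_width: 0.0321
gripper_force: 0.0
shift [-0.4415  0.2172  0.0217] turn [-0.0002  0.0001 -0.0001] rows>= 4.925409821991148
```

```bash
python3 -m handwheel '[[[-0.09,0.05,0],[0,0,0]],[[-0.18,0.1,0],[0,0,0]],[[-0.27,0.14,0],[0,0,0]],[[-0.36,0.18,0],[0,0,0]],[[-0.42,0.21,0],[0,0,0]],[[-0.442,0.217,0],[0,0,0]],[[-0.442,0.217,0],[0,0,0]],[[-0.442,0.217,0.05],[0,0,0]],[[-0.442,0.217,0.1],[0,0,0]],[[-0.442,0.217,0.1],[0,0,0]]]'
python3 - <<'E'
from h import *
from rig import *
import cv2
goal([.5786,.0214,.108],tool(-90))
p,d=get_image('scene');cv2.imwrite('pics/s1.png',cv2.resize(p[130:330,260:500,::-1],(720,600)))
E
```

```text
time_s: 2.1
position: [0.5753, 0.0256, 0.1788]
tool_rot: [[-0.24, 0.971, -0.006], [0.971, 0.24, 0.001], [0.003, -0.006, -1.0]]
ft_force: [-0.0, 0.2, 0.5]
grip_width: 0.0329
gripper_force: 0.0
shift [-0.0101  0.0053  0.1416] turn [-0.0019 -0.0009  0.0016] rows>= 1.4203358214568083
```

View pics/s1.png

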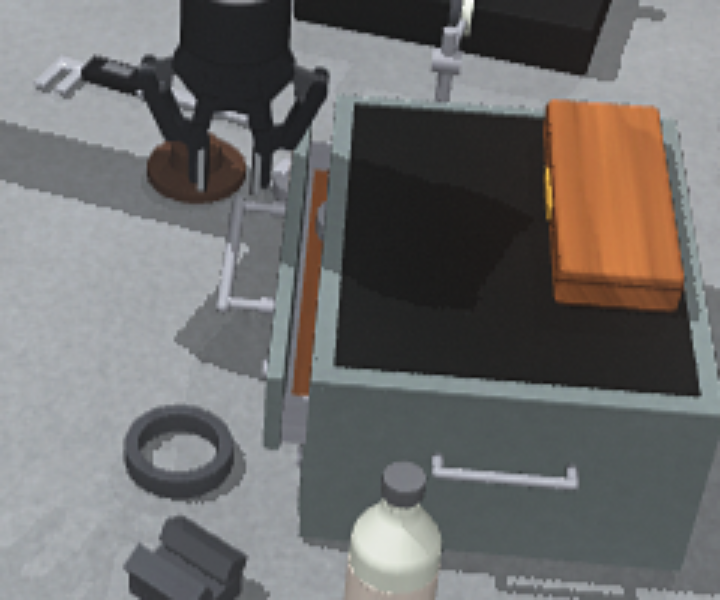

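The fingers, at about (200,190) and (265,185) in the crop, straddle the bar at about (237,210). I'll go down and close.

```bash
python3 -m handwheel '[[[0,0,0],[0,0,0]],[[0,0,0],[0,0,0]]]'
python3 - <<'E'
from h import *
goal([.5786,.0214,.108],tool(-90))
E
```

```text
time_s: 2.35
position: [0.578, 0.0239, 0.1829]
tool_rot: [[-0.239, 0.971, 0.002], [0.971, 0.239, -0.0], [-0.001, 0.002, -1.0]]
ft_force: [-0.4, 1.1, 1.5]
grip_width: 0.0328
gripper_force: 0.0
shift [-0.005  -0.0004  0.1498] turn [0.0007 0.0003 0.0012] rows>= 1.4990079873153175
```

```bash
python3 -m handwheel '[[[0,0,0.04],[0,0,0]],[[0,0,0.08],[0,0,0]],[[0,0,0.12],[0,0,0]],[[0,0,0.148],[0,0,0]],[[0,0,0.148],[0,0,0]],[[0,0,0.148],[0,0,0]]]'
python3 -m handwheel '[[[0,0,0],[0,0,0]],[[0,0,0],[0,0,0]],[[0,0,0],[0,0,0]],[[0,0,0],[0,0,0]],[[0,0,0],[0,0,0]]]' 0 60
```

```text
time_s: 2.95
position: [0.5782, 0.0234, 0.1084]
tool_rot: [[-0.238, 0.971, 0.001], [0.971, 0.238, -0.0], [-0.001, 0.001, -1.0]]
ft_force: [-0.9, -0.3, 0.3]
grip_width: 0.0325
gripper_force: 0.0
time_s: 3.45
position: [0.5785, 0.0234, 0.1087]
tool_rot: [[-0.238, 0.971, 0.003], [0.971, 0.238, -0.0], [-0.001, 0.003, -1.0]]
ft_force: [0.3, -0.1, 5.5]
grip_width: 0.0076
gripper_force: 58.6
```

```bash
python3 -m handwheel '[[[0,-0.02,0],[0,0,0]],[[0,-0.05,0],[0,0,0]],[[0,-0.08,0],[0,0,0]],[[0,-0.11,0],[0,0,0]],[[0,-0.14,0],[0,0,0]],[[0,-0.17,0],[0,0,0]],[[0,-0.2,0],[0,0,0]],[[0,-0.225,0],[0,0,0]],[[0,-0.238,0],[0,0,0]],[[0,-0.238,0],[0,0,0]]]'
python3 -m handwheel '[[[0,-0.004,0],[0,0,0]],[[0,-0.006,0],[0,0,0]],[[0,-0.006,0],[0,0,0]],[[0,-0.006,0],[0,0,0]]]'
python3 -c "
from h import *
print(tc(observe()['position']))"
```

```text
time_s: 4.45
position: [0.4617, -0.0045, 0.1086]
tool_rot: [[-0.238, 0.971, 0.001], [0.971, 0.238, 0.001], [0.0, 0.001, -1.0]]
ft_force: [-5.1, 4.7, 13.5]
grip_width: 0.0076
gripper_force: 60.4
time_s: 4.85
position: [0.4605, -0.0048, 0.1086]
tool_rot: [[-0.238, 0.971, 0.004], [0.971, 0.238, 0.002], [0.0, 0.005, -1.0]]
ft_force: [3.1, 8.7, 8.5]
grip_width: 0.0076
gripper_force: 59.9
[-0.1883  0.0026  0.1086]
```

```bash
python3 -m handwheel '[[[0,0,0],[0,0,0]],[[0,0,0],[0,0,0]],[[0,0,0],[0,0,0]],[[0,0,0],[0,0,0]]]' 0.38
python3 -m handwheel '[[[0,0,-0.04],[0,0,0]],[[0,0,-0.1],[0,0,0]],[[0,0,-0.17],[0,0,0]],[[0,0,-0.24],[0,0,0]],[[0,0,-0.28],[0,0,0]],[[0,0,-0.28],[0,0,0]],[[0,0,-0.28],[0,0,0]]]'
python3 - <<'E'
from h import *
from rig import *
import cv2
o=observe();print(o['position'],o['q'])
p,d=get_image('scene');cv2.imwrite('pics/s2.png',cv2.resize(p[130:330,260:500,::-1],(720,600)));Q=tc(cloud('scene',d))
p,d=get_image('top');np.savez('pics/top2.npz',p=p,d=d);cv2.imwrite('pics/t2.png',cv2.resize(p[120:320,180:420,::-1],(720,600)))
for n in('scene','top'): print(n,'lug should be at',proj(n,O+C@np.array([-.102,0,.140])))
T=tc(cloud('top',d))
for nm,X in(('scene',Q),('top',T)):
    k=(abs(X[...,1])<.03)&(abs(X[...,0]+.102)<.03)&(X[...,2]>.136)&(X[...,2]<.156)
    print(nm,k.sum(),np.percentile(X[k],[2,50,98],axis=0))
E
```

```text
time_s: 5.25
position: [0.4591, -0.0058, 0.1073]
tool_rot: [[-0.238, 0.971, -0.0], [0.971, 0.238, -0.0], [0.0, -0.0, -1.0]]
ft_force: [-0.2, -0.0, 0.1]
grip_width: 0.0324
gripper_force: 0.0
time_s: 5.95
position: [0.4589, -0.0057, 0.2468]
tool_rot: [[-0.238, 0.971, -0.001], [0.971, 0.238, 0.0], [0.0, -0.001, -1.0]]
ft_force: [-0.3, -0.1, -0.6]
grip_width: 0.0327
gripper_force: 0.0
[ 0.4589 -0.0057  0.2468] [-15.5419  11.9277  86.159   -0.003   81.9467 -29.3248]
scene lug should be at [320.8665 206.038 ]
top lug should be at [306.2985 263.4615]
scene 71 [[-0.1092 -0.0185  0.1371]
 [-0.1021 -0.01    0.1467]
 [-0.0953  0.0059  0.151 ]]Traceback (most recent call last):
  File "<stdin>", line 11, in <module>
    return _quantile_unchecked(
        a, q, axis, out, overwrite_input, method, keepdims, weights)
    return _ureduce(a,
                    func=_quantile_ureduce_func,
    ...<5 lines>...
                    overwrite_input=overwrite_input,
                    method=method)
    r = func(a, **kwargs)
    result = _quantile(arr,
                       quantiles=q,
    ...<2 lines>...
                       out=out,
                       weights=wgt)
    slices_having_nans = np.isnan(arr[-1, ...])
                                  ~~~^^^^^^^^^
IndexError: index -1 is out of bounds for axis 0 with size 0
```

View pics/s2.png

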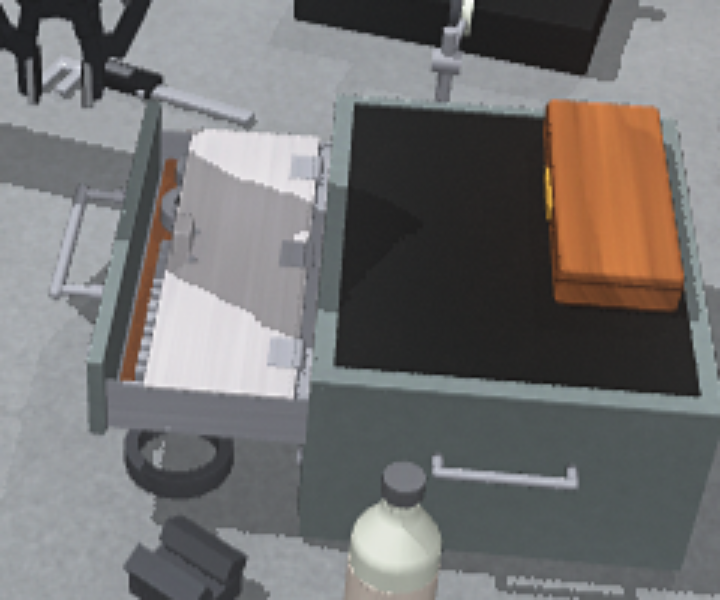

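View pics/t2.png

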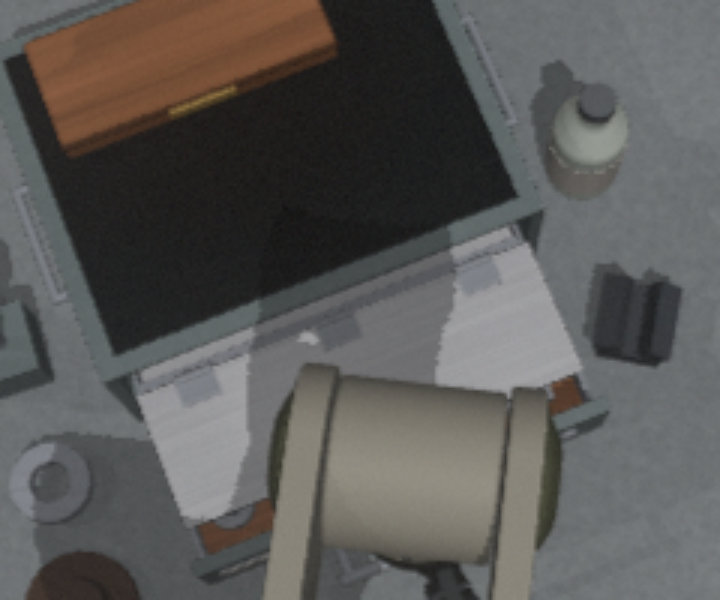

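Drawer fully out (front at full stop), and lug in the scene crop at (184,238), i.e. full pixel (321,209), matching the predicted (321,206). Now to estimate reach and plan the lug grasp.

Run:
```python
from h import *
from scipy.optimize import least_squares
D=[(21.807,74.336,.5497,.2307),(11.928,86.159,.4589,.2468)]
def f(x):
    e=[]
    for a,b,r,z in D:
        a,b=np.radians([a,a+b]);e+=[x[0]*np.sin(a)+x[1]*np.sin(b)-r,x[2]+x[0]*np.cos(a)+x[1]*np.cos(b)-z]
    return e
s=least_squares(f,[.4,.4,.1]);L1,L2,H=s.x;print(s.x,s.fun)
print('reach of wrist',L1+L2)
# end pose of wrist for tool pitch
c60=np.array([-.042,0,.214])
for L3 in(.15,.2,.25):
  h=H+L3
  for p in(0,20,40,60):
    a=np.array([np.sin(np.radians(p)),0,np.cos(np.radians(p))])
    W=O+C@(c60+a*(L3-.0187)); print(L3,p,'dist',np.hypot(np.hypot(W[0],W[1]),W[2]-h))
o=observe()
lug=np.array([-.102,.0,.140]);R=tool(0,0)
goal(O+C@(lug+[0,0,.1]),tool(0,0))
goal(O+C@(lug+[0,0,.1]),tool(0,-20))
goal(O+C@(lug+[0,0,.1]),tool(180,0))
```

```text
[ 0.5436  0.3499 -0.2362] [ 0.0001  0.0004 -0.0001 -0.0004]
reach of wrist 0.8935199987181057
0.15 0 dist 0.7422312584356463
0.15 20 dist 0.7741999213373718
0.15 40 dist 0.7953031250359719
0.15 60 dist 0.8039135038248509
0.2 0 dist 0.7422312584356463
0.2 20 dist 0.7867272547653228
0.2 40 dist 0.8172040644138097
0.2 60 dist 0.8316606238799849
0.25 0 dist 0.7422312584356463
0.25 20 dist 0.7994354898142256
0.25 40 dist 0.8399270567529824
0.25 60 dist 0.8614185190677889
shift [-0.005   0.1765  0.0118] turn [-0.0003 -0.0008 -0.4991] rows>= 10.45818826595259
shift [-0.005   0.1765  0.0118] turn [-0.0873 -0.0881 -0.4936] rows>= 10.663790364591897
shift [-0.005   0.1765  0.0118] turn [-0.0008  0.0003  0.5009] rows>= 10.49643110525587
```

```bash
python3 -m handwheel '[[[0,0.02,0],[0,0,0.045]],[[0,0.04,0],[0,0,0.09]],[[0,0.06,0],[0,0,0.135]],[[0,0.08,0],[0,0,0.18]],[[0,0.1,0],[0,0,0.225]],[[0,0.12,0],[0,0,0.27]],[[0,0.14,0],[0,0,0.315]],[[0,0.16,0],[0,0,0.36]],[[0,0.176,0],[0,0,0.405]],[[-0.005,0.176,0],[0,0,0.45]]]' 0.6
python3 -m handwheel '[[[0,0,0],[0,0,0.045]],[[0,0,0],[0,0,0.05]],[[0,0,0],[0,0,0.05]],[[0,0,0],[0,0,0.05]]]'
python3 - <<'E'
from h import *
lug=np.array([-.102,.0,.131])
print(observe()['q'])
goal(O+C@(lug),tool(180,0))
E
```

```text
time_s: 7.05
position: [0.5456, 0.0132, 0.2457]
tool_rot: [[0.924, 0.382, -0.003], [0.382, -0.924, 0.001], [-0.002, -0.002, -1.0]]
ft_force: [0.4, -0.1, 0.2]
grip_width: 0.0512
gripper_force: 0.0
time_s: 7.45
position: [0.5451, 0.0129, 0.2469]
tool_rot: [[0.971, 0.241, -0.001], [0.241, -0.971, 0.0], [-0.001, -0.0, -1.0]]
ft_force: [-0.1, -0.5, 0.2]
grip_width: 0.0516
gripper_force: 0.0
[-11.0903  20.7429  73.3854  -0.0001  85.9189  64.9672]
shift [-0.0001 -0.0002  0.2318] turn [-0.0001  0.0002  0.0018] rows>= 2.3179600017938586
```

```bash
python3 -m handwheel '[[[0,0,0.05],[0,0,0]],[[0,0,0.1],[0,0,0]],[[0,0,0.15],[0,0,0]],[[0,0,0.18],[0,0,0]],[[0,0,0.2],[0,0,0]],[[0,0,0.215],[0,0,0]],[[0,0,0.228],[0,0,0]],[[0,0,0.228],[0,0,0]],[[0,0,0.228],[0,0,0]]]'
python3 - <<'E'
from h import *
from rig import *
import cv2
p,d=get_image('scene');cv2.imwrite('pics/s3.png',cv2.resize(p[130:280,260:440,::-1],(720,600)))
E
```

```text
time_s: 8.35
position: [0.5455, 0.0128, 0.1338]
tool_rot: [[0.971, 0.239, 0.001], [0.239, -0.971, -0.0], [0.001, 0.0, -1.0]]
ft_force: [-1.1, 0.3, -0.1]
grip_width: 0.0515
gripper_force: 0.0
```

View pics/s3.png

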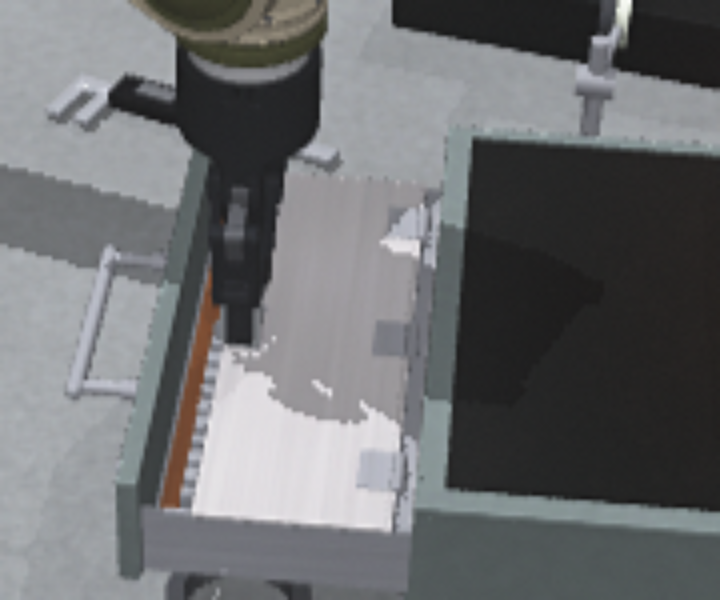

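The near finger's tip is at about (240,340) in the crop, at the lug's place on the cover's front edge, with the drawer still out. Closing on the lug.

```bash
python3 -m handwheel '[[[0,0,0],[0,0,0]],[[0,0,0],[0,0,0]],[[0,0,0],[0,0,0]],[[0,0,0],[0,0,0]],[[0,0,0],[0,0,0]],[[0,0,0],[0,0,0]]]' 0 60
python3 - <<'E'
from h import *
o=observe();A=np.array(o['tool_rot']);p=tc(np.array(o['position']));print(p,o['ft_force'])
hg=np.array([-.150+.142,0,.125])   # hinge
for a in range(5,61,5):
    Ry=Ro.from_euler('y',a,degrees=True).as_matrix()
    q=hg+Ry@(p-hg); s=A.T@C@(q-p)/.5; t=Ro.from_matrix(A.T@C@Ry@C.T@A).as_rotvec()/np.pi
    print(a,s,t)
E
```

```text
time_s: 9.0
position: [0.5464, 0.01, 0.1343]
tool_rot: [[0.971, 0.238, 0.003], [0.238, -0.971, -0.005], [0.002, 0.006, -1.0]]
ft_force: [1.1, -14.1, 1.3]
grip_width: 0.0224
gripper_force: 59.7
[-0.1013 -0.0032  0.1343] [  1.1245 -14.14     1.3462]
5 [ 0.0024  0.0001 -0.0162] [ 0.0001 -0.0278 -0.0002]
10 [ 0.0061  0.0002 -0.0321] [ 0.0001 -0.0556 -0.0003]
15 [ 0.0112  0.0003 -0.0476] [ 0.0002 -0.0833 -0.0005]
20 [ 0.0177  0.0004 -0.0627] [ 0.0002 -0.1111 -0.0007]
25 [ 0.0254  0.0005 -0.0771] [ 0.0003 -0.1389 -0.0008]
30 [ 0.0344  0.0006 -0.0907] [ 0.0004 -0.1667 -0.001 ]
35 [ 0.0445  0.0007 -0.1036] [ 0.0004 -0.1944 -0.0012]
40 [ 0.0557  0.0008 -0.1155] [ 0.0005 -0.2222 -0.0013]
45 [ 0.0679  0.0009 -0.1264] [ 0.0006 -0.25   -0.0015]
50 [ 0.0811  0.001  -0.1362] [ 0.0006 -0.2778 -0.0017]
55 [ 0.095   0.0011 -0.1448] [ 0.0007 -0.3055 -0.0018]
60 [ 0.1096  0.0012 -0.1521] [ 0.0007 -0.3333 -0.002 ]
```

```bash
python3 -m handwheel '[[[-0.003,0.006,0],[0,0,0]],[[-0.001,0.006,-0.016],[0,-0.028,0]],[[0.003,0.006,-0.032],[0,-0.056,0]],[[0.008,0.006,-0.048],[0,-0.083,0]],[[0.015,0.006,-0.063],[0,-0.111,0]],[[0.022,0.006,-0.077],[0,-0.139,0]],[[0.031,0.006,-0.091],[0,-0.167,0]],[[0.031,0.006,-0.091],[0,-0.167,0]],[[0.031,0.006,-0.091],[0,-0.167,0]]]'
cat > arc.py <<'E'
from h import *
import sys
o=observe();A=np.array(o['tool_rot']);p=tc(np.array(o['position']));print('chest p',p,'F',C.T@o['ft_force'],'M',o['wrist_torque'],'q',np.round(o['q'],1))
r=p-[-.008,0,.125];print('arc angle of TCP',np.degrees(np.arctan2(r[2],-r[0])-np.arctan2(.0093,.0933)),'radius',np.hypot(r[0],r[2]),'tool pitch',np.degrees(np.arctan2(-(C.T@A)[0,2],-A[2,2])))
hg=np.array([-.008,0,.125])
for a in map(float,sys.argv[1:]):
    Ry=Ro.from_euler('y',a,degrees=True).as_matrix()
    print(a,A.T@C@(hg+Ry@(p-hg)-p)/.5,Ro.from_matrix(A.T@C@Ry@C.T@A).as_rotvec()/np.pi)
E
python3 arc.py 5 10 15 20 25 30 35
```

```text
time_s: 9.9
position: [0.5619, 0.0135, 0.1782]
tool_rot: [[0.842, 0.239, -0.484], [0.207, -0.971, -0.119], [-0.498, 0.0, -0.867]]
ft_force: [4.8, -1.2, -3.8]
grip_width: 0.0224
gripper_force: 60.4
chest p [-0.0855 -0.0034  0.1782] F [ 4.3904 -2.3463 -3.7756] M [-0.0517 -1.4177  0.1923] q [ -6.1  39.5  57.2 -10.5 111.3  68.7]
arc angle of TCP 28.781725703295464 radius 0.09395104521708206 tool pitch 29.881191284186265
5.0 [ 0.002   0.     -0.0163] [ 0.0001 -0.0278 -0.0001]
10.0 [ 0.0055  0.0001 -0.0323] [ 0.0002 -0.0556 -0.0001]
15.0 [ 0.0103  0.0001 -0.048 ] [ 0.0002 -0.0833 -0.0002]
20.0 [ 0.0164  0.0002 -0.0632] [ 0.0003 -0.1111 -0.0002]
25.0 [ 0.0239  0.0002 -0.0777] [ 0.0004 -0.1389 -0.0003]
30.0 [ 0.0326  0.0003 -0.0916] [ 0.0005 -0.1667 -0.0003]
35.0 [ 0.0425  0.0003 -0.1047] [ 0.0005 -0.1944 -0.0004]
```

```bash
python3 -m handwheel '[[[0.002,0,-0.016],[0,-0.028,0]],[[0.0055,0,-0.032],[0,-0.056,0]],[[0.01,0,-0.048],[0,-0.083,0]],[[0.016,0,-0.063],[0,-0.111,0]],[[0.024,0,-0.078],[0,-0.139,0]],[[0.033,0,-0.092],[0,-0.167,0]],[[0.033,0,-0.092],[0,-0.167,0]],[[0.033,0,-0.092],[0,-0.167,0]],[[0.033,0,-0.092],[0,-0.167,0]],[[0.033,0,-0.092],[0,-0.167,0]]]'
python3 arc.py 2
python3 - <<'E'
from h import *
from rig import *
import cv2
p,d=get_image('scene');cv2.imwrite('pics/s4.png',cv2.resize(p[100:280,250:466,::-1],(720,600)));Q=tc(cloud('scene',d))
# cover plate: fit away from gripper
k=(Q[...,1]>-.15)&(Q[...,1]<-.06)&(Q[...,0]>-.09)&(Q[...,0]<-.012)&(Q[...,2]>.14)&(Q[...,2]<.23)
X=Q[k];print(len(X));c=X.mean(0);n=np.linalg.svd(X-c)[2][2];n*=np.sign(n[2]);print('plate angle',np.degrees(np.arctan2(n[0],n[2])),n)
k=(abs(Q[...,2]-.147)<.004)&(Q[...,0]<-.14)&(Q[...,0]>-.17)&(abs(Q[...,1])<.15)
print('drawer front x',k.sum(),np.percentile(Q[k][:,0],[2,10,50,90,98]))
E
```

```text
time_s: 10.9
position: [0.5973, 0.022, 0.2098]
tool_rot: [[0.485, 0.24, -0.841], [0.12, -0.971, -0.207], [-0.866, -0.0, -0.5]]
ft_force: [4.7, -2.8, -7.0]
grip_width: 0.0221
gripper_force: 60.5
chest p [-0.049  -0.0035  0.2098] F [ 3.8843 -3.8469 -7.0264] M [ 0.3649 -2.0981  0.3738] q [ -3.   57.4  29.1 -29.2 149.1  55.7]
arc angle of TCP 58.49704281906261 radius 0.09418402250769926 tool pitch 59.99965375366187
2.0 [ 0.0006  0.     -0.0065] [ 0.     -0.0111 -0.    ]
829
plate angle 56.142206748881215 [ 0.8304 -0.0031  0.5571]
drawer front x 334 [-0.1501 -0.1488 -0.1447 -0.1409 -0.1402]
```

View pics/s4.png

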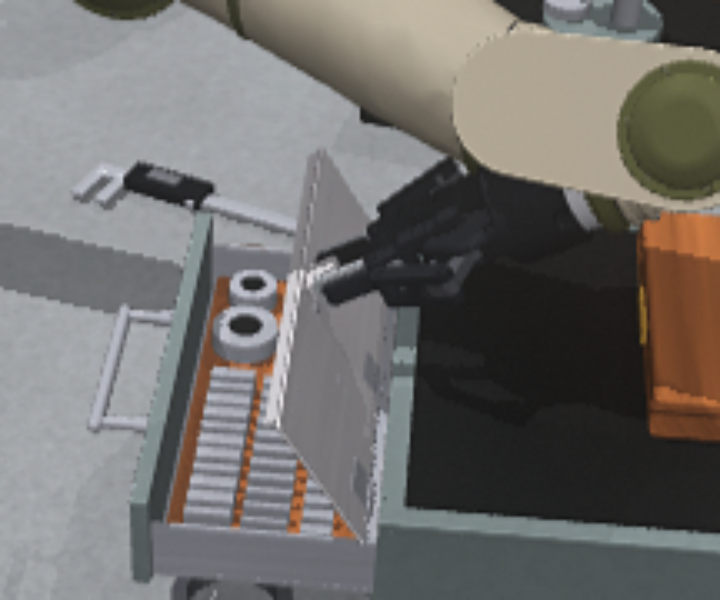

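The picture shows the cover gripped by its lug (about (325,270)) at 56–58°, with the drawer front still at -150 mm and the chest cleared. I'll nudge it 2° for margin and let it settle.

```bash
python3 -m handwheel '[[[0.0003,0,-0.0035],[0,-0.006,0]],[[0.0006,0,-0.007],[0,-0.011,0]],[[0.0006,0,-0.007],[0,-0.011,0]],[[0.0006,0,-0.007],[0,-0.011,0]],[[0.0006,0,-0.007],[0,-0.011,0]],[[0.0006,0,-0.007],[0,-0.011,0]],[[0.0006,0,-0.007],[0,-0.011,0]],[[0.0006,0,-0.007],[0,-0.011,0]],[[0.0006,0,-0.007],[0,-0.011,0]],[[0.0006,0,-0.007],[0,-0.011,0]]]'
python3 arc.py
python3 - <<'E'
from h import *
from rig import *
Q=tc(cloud('scene',get_image('scene')[1]))
k=(Q[...,1]>-.15)&(Q[...,1]<-.06)&(Q[...,0]>-.09)&(Q[...,0]<-.012)&(Q[...,2]>.14)&(Q[...,2]<.23)
X=Q[k];n=np.linalg.svd(X-X.mean(0))[2][2];print('angle',np.degrees(np.arctan2(abs(n[0]),abs(n[2]))))
k=(abs(Q[...,2]-.147)<.004)&(Q[...,0]<-.14)&(Q[...,0]>-.17)&(abs(Q[...,1])<.15);print(np.percentile(Q[k][:,0],[2,10]),np.abs(observe()['qvel']).max())
E
```

```text
time_s: 11.95
position: [0.6004, 0.0227, 0.2113]
tool_rot: [[0.455, 0.24, -0.857], [0.113, -0.971, -0.211], [-0.883, -0.0, -0.469]]
ft_force: [5.1, -2.9, -7.4]
grip_width: 0.0223
gripper_force: 60.6
chest p [-0.0459 -0.0036  0.2113] F [ 4.2394 -4.     -7.401 ] M [ 0.3191 -2.1549  0.3687] q [ -2.8  58.7  27.1 -32.  151.4  53.2]
arc angle of TCP 60.609344494151124 radius 0.09419637019336036 tool pitch 62.01870932368358
angle 57.89918509631278
[-0.15  -0.149] 0.13274304982797258
```

The arm is still, the cover is at about 58–61° and the drawer is fully out. Handing in.

```bash
python3 -c "
from rig import close_job
print(close_job())"
```

```text
the job is handed in; nothing more can be done
None
```

I handed the job in at about 12 s of the 54 s: the drawer is out to about 150 mm and the gripper still holds the dust cover by its lug at about 58–61°. I saw no contact with anything on the bench but did not measure the bystanders again at the end, and `close_job()` returned no verdict.

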